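Change over to the idle filtration station

ROBOT

A 6-joint arm with a two-finger parallel gripper is mounted at the origin on the work surface. World frame = base frame: x ahead of the robot, y to its left, z up, the work surface at z = 0. Lengths are in m, angles in degrees, forces in N, time in s.
With the tool pointing down it reaches from about 0.25 to 0.725 m from the base axis. Payload 9.7 kg.
Tool frame: the origin (TCP) lies midway between the tips of the shut fingers; the grasp point (between the pads) lies 19 mm behind it (arm.tcp_to_grasp is the distance from the TCP to the grasp point, in m); z points along the fingers, y is the line along which they close (so a half turn about z gives the same grasp; the last joint's range is limited). The gripper opens to 85 mm and grips with 20 to 120 N. Pads are 22 mm wide; open, the fingers measure 114 mm over their backs; the gripper's body (76 mm by 85 mm) begins 54 mm behind the grasp point. The pads swing forward as they close: fully open they stand 13 mm farther back than shut.
Start: joints at [0, 4.979, 10.078, 95.1, 0, 90], TCP at [0.55, -0, 0.231] pointing down, gripper open.
Joint ranges: [-179.16, 179.16], [-48.56, 103.87], [-65.8, 70.77], [-126.05, 130.52], [-82.76, 87.17], [-180, 180]. Speed limits (degrees/s): [127.2, 127.2, 147.25, 180, 180, 180].

INTERFACE

Orientations are given as [roll, pitch, yaw] about the fixed x, y, z axes, in that order (R = Rz(yaw) Ry(pitch) Rx(roll)).
In Python, from cell import arm gives the robot as it stands. The module is installed in compiled form; this text tells all that it offers.
- The arm moves only by the tool send_rows, never from a script. Its argument "plan" is a list of rows, each a list of 3 entries, a list of its own where there are three numbers: the shift along the world's x, y, z in cm, then the turn, a rotation vector about the world's x, y, z in rad, then the closure, from 0 (fully open) to 1 (shut). A call has 1 to 20 rows; each row shifts and turns the commanded pose from where the row before left it; what a row does not reach is not made up. A row lasts 1/8 s, in which the tool goes at most 62.5 mm and 10.7 degrees, less where a joint would pass 70% of its speed; a pose out of reach is approached as far as the arm can. A call is refused whole if a number of a shift passes 6.25 or a number of a turn 0.188, either way. A call with a gripper value outside its range is refused whole. The fingers move at their own pace and stop on an object; "squeeze" is the grip in N (left out, the last holds). Time passes only in rows, so rows that do not move let the fingers close. It gives the time, the measured TCP pose, the force, the opening and the grip force at its end, in the units of the state.
- arm.observe(): the state, without advancing time (a new reading comes with each control period).
- arm.grab_frame(name): name is "scene" or "side" or "wrist"; returns a dict with "image" (384x512x3 uint8, red, green, blue), "z_map" (384x512 float32, m along the optical axis (not along the pixel's ray), 0 where there is no reading), "fx", "fy", "cx", "cy" (pixels), "k1" (the pictures are not rectified: a ray, as slopes to the right and down, at radius r is drawn at 1 + k1 r^2 times it, then the intrinsics apply), "R" (3x3) and "t" (3): a world point X has camera coordinates R X + t; the wrist camera has in their place "mount" (4x4, takes a point from camera to tool coordinates, whose origin is the TCP and whose axes are the flange's). Camera axes: x right, y down, z forward; pixel columns grow to the right and rows downward; lengths in m; the calibration is good to about 2 mm. A picture is of the moment at which its call begins: read the wrist's pose just before it.
- arm.job_done(): hands the job in; it is judged then, once.
Trained networks look in the newest picture that a camera, given by its name, has taken for a name from the list of things; names that differ only in an ending like _2 or _b are one class to them, and where a whole thing is asked for, a point or a joint stands for the part that bears it (a point fixed in the world has none). Each returns a list of dicts, best first, with "confidence" (0 to 1); they miss things now and then, are a little off and sometimes report something else, mostly with a low value. They report only what shows in the picture. A call takes as long as a camera call.
- arm.regions_of(camera, name): "region" (384x512 bool, what is visible of it).
- arm.place_of(camera, name): "xyz" ([x, y, z] in m, in world coordinates, good to about 4 mm: a listed point, or the origin of a listed thing).
The state is a dict: "clock": time; "joint_positions": joint angles; "joint_velocities": joint speeds; "tau": joint torques, N m; "eef_pos": TCP position; "ee_rot": TCP orientation; "wrist_force": force on the tool from outside, world axes, zero at the start; "wrist_torque": the same for the moment, N m; "grip_width": opening from 0.0 (shut) to 1.0 (fully open); "finger_force": force on a finger pad.
Only numpy, scipy, OpenCV 4.12 (cv2) and the standard library are available. Lean on these libraries where they do the work, as an engineer would, in place of code of your own. Each camera call takes 0.05 s, during which the arm holds its last target. There are 200 camera calls.

TASK

Two vacuum filtration stations stand under the wire shelf: change over from the one that carries the steel filter funnel to the empty one. Turn the stopcock lever of the funnel's station fully shut, then lift the funnel across and set it down upright, fully home, in the seat of the empty station, lowering it gently rather than dropping it; only then turn that station's stopcock fully open. Leave the other things on the bench where they stand.

Things in the scene. Friction and masses are not known exactly. Their poses are not given: they have to be found in the camera images.
- station_a: Station in use at the start (left or right one): seat carries the funnel, lever open. White base 285 x 160 x 30 mm with a round seat in front and a sloped aluminium panel behind. Origin on the bench; x from seat to panel (away from the robot at yaw 0), y left, z up. Base spans x -115 to +170, y +-80 mm. The panel rises towards +x at 35 deg to the horizontal, from x 30, z 32 to x 171, z 131 mm.
- station_b: The idle station, built the same as station_a, with an empty seat and its lever shut at the start. On both, a 16 mm steel line runs up the middle of the panel (its top 20 mm off the panel) with the stopcock in it.
- seat_a (a point): Centre of the seat floor of station_a, at x -65, y 0, z +37 mm of its frame: a round steel seat, inside diameter 62 mm, with a lip 4 mm thick that stands 5 mm above its floor. Axes as the station's.
- seat_b (a point): The same point of station_b.
- pivot_a (a point): Point on the axis of station_a's lever at mid height of the lever, 44 mm off the panel; fixed at x +60, y 0, z +107 mm in the station's frame, with the station's axes. The lever turns in a plane parallel to the panel, its axis square to the panel (leaning 35 deg from vertical towards the station's -x).
- pivot_b (a point): The same point of station_b.
- tip_a (a point): Centre of the end of station_a's lever, 72 mm from its pivot; moves with the lever. The lever is a plain black bar 12 mm wide and 16 mm high (underside 36 mm, top 52 mm off the panel) on a 22 mm hub.
- tip_b (a point): The same point of station_b's lever.
- valve_a (a joint): Station_a's stopcock, rad. 0 = fully shut at its stop: lever crosswise to the line, pointing to the station's +y (left, seen from the robot). 1.571 = fully open at its stop: lever in line, pointing straight up the slope. Opens clockwise seen from above. Starts at 1.3 to 1.57. Friction about 0.12 N m (2 N at the lever's end); stays where left.
- valve_b (a joint): Station_b's stopcock, rad. 0 = fully shut at its stop: lever crosswise to the line, pointing to the station's +y (left, seen from the robot). 1.571 = fully open at its stop: lever in line, pointing straight up the slope. Opens clockwise seen from above. Starts at 0 to 0.06. Friction about 0.12 N m (2 N at the lever's end); stays where left.
- funnel: Steel filter funnel: a plain straight-sided open cup, 52 mm outside diameter, 66 mm high, wall 3 mm, about 0.18 kg, loose. Origin at the centre of its underside, z up. Starts standing in the seat of station_a; in a seat it has 5 mm play all round.
- shelf: Fixed chrome wire shelf over both stations. Origin on the bench, x away from the robot at yaw 0. Wire deck x 98 to 290, y +-290 mm, 280 to 309 mm above the bench; corner posts 23 mm thick, 360 mm high. Station origins lie within 10 mm of its x = 0, at y about +-110 mm: the front edge overhangs the levers, so a tool tilted square to the panel reaches them and an upright one does not.
- dropper: Bystander: white dropper bottle 38 mm across, 85 mm high. Origin under its base.
- tape: Bystander: roll of paper tape lying flat, 76 mm across, 19 mm high.
- sample_cup: Bystander: grey open cup 64 mm across, 60 mm high.
- dish: Bystander: closed white dish 90 mm across, 16 mm high, lying flat. Origins of all four bystanders are under their centres; they stand beside the stations.

How it is judged (in metres and radians):
On the way, in this order (a step that is already met when the one before it is completed fails the run):
1. the stopcock of the funnel's station is fully shut (within 0.1 rad of its stop) with the funnel still in its seat (value of joint valve_a below 0.1 rad and horizontal distance between funnel and seat_a below 0.007 m and z of funnel in the frame of seat_a below 0.003 m), for 0.2 s.
2. the funnel stands released, upright and fully home in the other station's seat, with both stopcocks still shut (horizontal distance between funnel and seat_b below 0.007 m and z of funnel in the frame of seat_b between -0.003 and 0.003 m and angle between funnel's own z axis and vertical below 0.06 rad and linear speed of funnel below 0.02 m/s and contact force between the fingers and funnel below 0.05 N and value of joint each of valve_a, valve_b below 0.1 rad), for 0.2 s.
At the end, for the whole second after the job is handed in: The first station's stopcock is shut and the second's is open, each within 0.1 rad of its stop; the funnel stands at rest and released in the second station's seat, within 7 mm of its centre, its underside within 3 mm of the seat floor, upright within 0.06 rad (horizontal distance between funnel and seat_b below 0.007 m and z of funnel in the frame of seat_b between -0.003 and 0.003 m and angle between funnel's own z axis and vertical below 0.06 rad and linear speed of funnel below 0.02 m/s and contact force between the fingers and funnel below 0.05 N and value of joint valve_a below 0.1 rad and value of joint valve_b above 1.471 rad and velocity of joint valve_b below 0.05 rad/s); the robot touches nothing.
It fails at once if the funnel is lifted from its seat while that station's stopcock is not shut (value of joint valve_a above 0.3 rad and z of funnel in the frame of seat_a above 0.015 m).
It fails at once if the empty station's stopcock is opened before the funnel stands in its seat (value of joint valve_b above 0.3 rad and horizontal distance between funnel and seat_b above 0.012 m).
It fails at once if the funnel is dropped: let go more than 15 mm above the seats (z of funnel in the frame of seat_a above 0.015 m and contact force between the fingers and funnel below 0.02 N and horizontal distance between funnel and seat_a above 0.02 m).
It fails at once if a bystander is moved by more than 30 mm (distance of any of dropper, tape, sample_cup, dish from where it was at the start of the episode above 0.03 m).
It also fails if it takes over 67 s, if anything falls off the work surface, if the arm or the gripper's body presses on something with over 40 N, if the wrist force passes 120 N, or if a joint passes its speed limit or range.

## Working session

There is one attempt and no reset: what is moved stays moved. The work goes in short steps, Python scripts to look and compute and a tool call to move; the robot and the scene stay as the last step left them, time stands still between calls to the robot, and variables do not carry over. Pictures are saved under pics/ and viewed, at most 10 in all, crops included, and the job is handed in when it is done.

Besides the shell and the picture viewer there is one more tool, called by a JSON object that holds its "op" and its "data". send_rows: Moves the arm, as the interface text tells. Its arguments: {"type":"object","properties":{"plan":{"type":"array"},"squeeze":{"type":"number"}},"required":["plan"]}

```bash
mkdir -p pics
cat > h.py <<'E'
import numpy as np, cv2
from cell import arm
def P(f,u,v,z):
    p=cv2.undistortPoints(np.array([[[u,v]]],float),np.array([[f['fx'],0,f['cx']],[0,f['fy'],f['cy']],[0,0,1]]),np.array([f['k1'],0,0,0,0.]))[0,0]
    return f['R'].T@(np.array([p[0]*z,p[1]*z,z])-f['t'])
E
python3 - <<'E'
from h import *
np.set_printoptions(precision=4,suppress=True)
print(arm.observe(), arm.tcp_to_grasp)
for c in ['scene','side']:
    f=arm.grab_frame(c); cv2.imwrite(f'pics/{c}0.png',f['image'][:,:,::-1])
    np.savez(f'{c}0.npz',**f)
    for n in ['station_a','station_b','seat_a','seat_b','pivot_a','pivot_b','tip_a','tip_b','funnel','shelf','dropper','tape','sample_cup','dish']:
        print(c,n,[(np.round(d['xyz'],4).tolist(),round(d['confidence'],2)) for d in arm.place_of(c,n)[:3]])
E
```

```text
{'clock': 0.0, 'joint_positions': array([-0.0006,  5.0104, 10.0353, 95.1026, -0.0004, 90.    ]), 'joint_velocities': array([ 0.0494, -0.054 ,  0.0826,  0.0735, -0.0562,  0.0089]), 'tau': array([  0.0008, -52.0392,  46.4803,   0.0164,   0.    ,  -0.0001]), 'eef_pos': array([ 0.5498, -0.    ,  0.2306]), 'ee_rot': array([-179.9223,    0.0004,   89.9994]), 'wrist_force': array([-0.306 ,  0.8358, -0.3902]), 'wrist_torque': array([ 0.0668, -0.0397, -0.0178]), 'finger_force': 0.0, 'grip_width': 1.0016170480044642} 0.0187
scene station_a [([0.5459, 0.1106, -0.0056], 0.89)]
scene station_b [([0.5459, 0.1106, -0.0056], 0.89)]
scene seat_a [([0.4847, 0.1088, 0.0393], 0.97), ([0.4628, -0.117, 0.0387], 0.92), ([0.6056, 0.105, 0.1067], 0.67)]
scene seat_b [([0.4847, 0.1088, 0.0393], 0.97), ([0.4628, -0.117, 0.0387], 0.92), ([0.6056, 0.105, 0.1067], 0.67)]
scene pivot_a [([0.6039, 0.1057, 0.1049], 0.89), ([0.5866, -0.136, 0.1061], 0.74)]
scene pivot_b [([0.6039, 0.1057, 0.1049], 0.89), ([0.5866, -0.136, 0.1061], 0.74)]
scene tip_a [([0.6667, 0.1145, 0.1514], 0.59)]
scene tip_b [([0.6667, 0.1145, 0.
[... 747 characters left out ...]
 [([0.6017, 0.1053, 0.1018], 0.9), ([0.5866, -0.1339, 0.1073], 0.71), ([0.5982, -0.063, 0.1101], 0.47)]
side pivot_b [([0.6017, 0.1053, 0.1018], 0.9), ([0.5866, -0.1339, 0.1073], 0.71), ([0.5982, -0.063, 0.1101], 0.47)]
side tip_a [([0.666, 0.1169, 0.1508], 0.72), ([0.5948, -0.0612, 0.1111], 0.47)]
side tip_b [([0.666, 0.1169, 0.1508], 0.72), ([0.5948, -0.0612, 0.1111], 0.47)]
side funnel [([0.4809, 0.1076, 0.037], 0.89)]
side shelf []
side dropper [([0.3667, 0.3532, 0.0018], 0.64)]
side tape [([0.4942, -0.4396, 0.0005], 0.62), ([0.5965, -0.0623, 0.1106], 0.61), ([0.463, -0.1179, 0.0398], 0.24)]
side sample_cup [([0.5039, 0.4215, -0.0008], 0.94)]
side dish [([0.3984, -0.3594, 0.0025], 0.98)]
```

View pics/scene0.png

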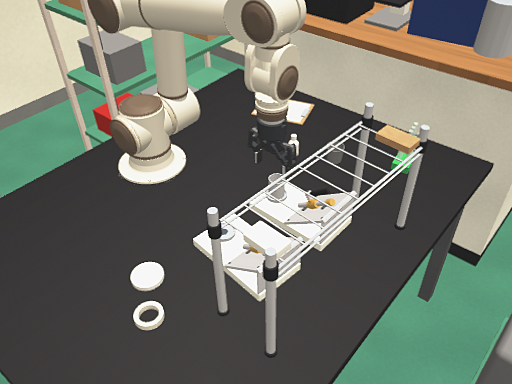

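View pics/side0.png

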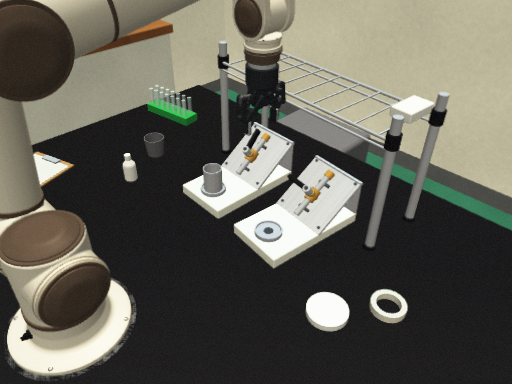

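The scene matches the networks' report. The left station (about y +0.108) holds the funnel at side px (213,180), with its lever up-slope. The right station (about y -0.12) has its empty seat at px (268,231). I'll approach lever A with the tool tilted square to the panel and the fingers shut.

{"op": "send_rows", "data": {"plan": [[[1.36, 1.64, -1.0], [0, -0.1222, 0], 1], [[1.36, 1.64, -1.0], [0, -0.1222, 0], 1], [[1.36, 1.64, -1.0], [0, -0.1222, 0], 1], [[1.36, 1.64, -1.0], [0, -0.1222, 0], 1], [[1.36, 1.64, -1.0], [0, -0.1222, 0], 1], [[0, 0, 0], [0, 0, 0], 1], [[0, 0, 0], [0, 0, 0], 1]], "squeeze": 30}}

```text
clock: 2.38
eef_pos: [0.6183, 0.0819, 0.1829]
ee_rot: [145.0, -0.0, 90.0]
wrist_force: [0.9, 0.5, 0.4]
grip_width: 0.004
finger_force: 0.0
```

Run:
```python
from h import *
np.set_printoptions(precision=4,suppress=True)
s=arm.observe();print(s['eef_pos'],s['ee_rot'],s['joint_positions'],s['grip_width'])
for c in ['wrist','side']:
    f=arm.grab_frame(c); cv2.imwrite(f'pics/{c}1.png',f['image'][:,:,::-1])
    for n in ['seat_a','pivot_a','tip_a','station_a','funnel']:
        print(c,n,[(np.round(d['xyz'],4).tolist(),round(d['confidence'],2)) for d in arm.place_of(c,n)[:3]])
```

```text
[0.6183 0.0819 0.1829] [145.0061  -0.0083  90.0065] [ 10.1961 -19.3744 -25.6849  49.1213  -5.8162  98.381 ] 0.0035927854459086713
wrist seat_a []
wrist pivot_a [([0.6062, 0.1038, 0.1097], 0.9)]
wrist tip_a [([0.6649, 0.1134, 0.1486], 0.89)]
wrist station_a [([0.5434, 0.1136, -0.0041], 0.79)]
wrist funnel []
side seat_a [([0.4807, 0.1098, 0.0389], 0.92), ([0.4645, -0.1211, 0.039], 0.86)]
side pivot_a [([0.5858, -0.1309, 0.1088], 0.91), ([0.6004, 0.1056, 0.1029], 0.78), ([0.4983, -0.4417, 0.0019], 0.52)]
side tip_a [([0.5974, -0.0613, 0.1096], 0.66), ([0.6646, 0.1173, 0.1478], 0.58)]
side station_a [([0.5295, -0.128, -0.0021], 0.77), ([0.5454, 0.1075, 0.0004], 0.66)]
side funnel [([0.4808, 0.1102, 0.0381], 0.92)]
```

View pics/wrist1.png

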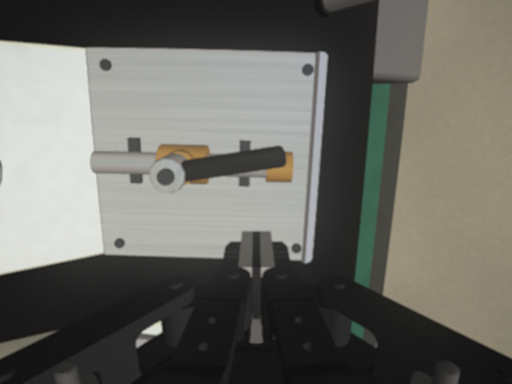

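The wrist picture shows the pivot at px (167,177), the lever tip at (280,157), and the shut fingertips at (256,240), to the right of the lever. I'll compute the arc for the push.

```bash
cat > arc.py <<'E'
from h import *
def arc(piv,yaw,phis,sign,r=50,hx=14.5,hy=11,off=-7):
    # sign +1: pusher on opening (right/up) side, closing; -1: the other side
    t=np.deg2rad(35);cy,sy=np.cos(yaw),np.sin(yaw)
    S=np.array([np.cos(t)*cy,np.cos(t)*sy,np.sin(t)]);L=np.array([-sy,cy,0]);N=np.array([-np.sin(t)*cy,-np.sin(t)*sy,np.cos(t)])
    out=[]
    for p,cl in phis:
        u=np.array([np.sin(p),np.cos(p)]);w=np.array([np.cos(p),-np.sin(p)])
        c=r*u+sign*(6+cl+hx*abs(np.cos(p))+hy*abs(np.sin(p)))*w
        out.append(np.array(piv)*100+(c[0]*S+c[1]*L+off*N)/10)
    return np.array(out)
E
python3 - <<'E'
from arc import *
np.set_printoptions(precision=2,suppress=True)
a=arc([.6035,.105,.107],-.02,[(1.41,12)]+[(p,0) for p in np.linspace(1.41,0,14)],1)
print(a[0],a[-1]);print(np.diff(a,axis=0))
E
```

```text
[65.16  8.13 13.24] [62.53 15.46 11.3 ]
[[-0.13  1.19 -0.11]
 [ 0.11  0.45  0.07]
 [ 0.07  0.48  0.05]
 [ 0.03  0.51  0.02]
 [-0.01  0.53 -0.02]
 [-0.06  0.54 -0.05]
 [-0.12  0.55 -0.09]
 [-0.18  0.55 -0.13]
 [-0.24  0.53 -0.18]
 [-0.31  0.5  -0.22]
 [-0.37  0.46 -0.26]
 [-0.42  0.41 -0.3 ]
 [-0.47  0.35 -0.34]
 [-0.52  0.27 -0.37]]
```

{"op": "send_rows", "data": {"plan": [[[1.15, 0, -1.7], [0, 0, 0], 1], [[1.15, 0, -1.7], [0, 0, 0], 1], [[1.1, 0, -1.6], [0, 0, 0], 1], [[0, 0, 0], [0, 0, 0], 1]]}}

```text
clock: 3.48
eef_pos: [0.6514, 0.0819, 0.1293]
ee_rot: [145.2, 0.0, 90.0]
wrist_force: [0.2, -0.3, 0.0]
grip_width: 0.006
finger_force: 0.0
```

{"op": "send_rows", "data": {"plan": [[[-0.1, 1.2, 0.1], [0, 0, 0], 1], [[0.1, 0.45, 0.07], [0, 0, 0], 1], [[0.07, 0.48, 0.05], [0, 0, 0], 1], [[0.03, 0.51, 0.02], [0, 0, 0], 1], [[-0.01, 0.53, -0.02], [0, 0, 0], 1], [[-0.06, 0.54, -0.05], [0, 0, 0], 1], [[-0.12, 0.55, -0.09], [0, 0, 0], 1], [[-0.18, 0.55, -0.13], [0, 0, 0], 1], [[-0.24, 0.53, -0.18], [0, 0, 0], 1], [[-0.31, 0.5, -0.22], [0, 0, 0], 1], [[-0.37, 0.46, -0.26], [0, 0, 0], 1], [[-0.42, 0.41, -0.3], [0, 0, 0], 1], [[-0.47, 0.35, -0.34], [0, 0, 0], 1], [[-0.52, 0.27, -0.37], [0, 0, 0], 1], [[0, 0, 0], [0, 0, 0], 1]]}}

```text
clock: 5.35
eef_pos: [0.6261, 0.1555, 0.1145]
ee_rot: [144.9, -0.0, 90.0]
wrist_force: [3.4, -2.4, 1.5]
grip_width: -0.002
finger_force: 1.9
```

Run:
```python
from h import *
s=arm.observe();print(s['eef_pos'],s['wrist_force'])
f=arm.grab_frame('wrist'); cv2.imwrite('pics/wrist2.png',f['image'][:,:,::-1])
for n in ['pivot_a','tip_a']:
    print(n,[(np.round(d['xyz'],4).tolist(),round(d['confidence'],2)) for d in arm.place_of('wrist',n)[:3]])
```

```text
[0.62605352 0.15551946 0.11447752] [ 3.43994433 -2.42970021  1.5165456 ]
pivot_a []
tip_a []
```

View pics/wrist2.png

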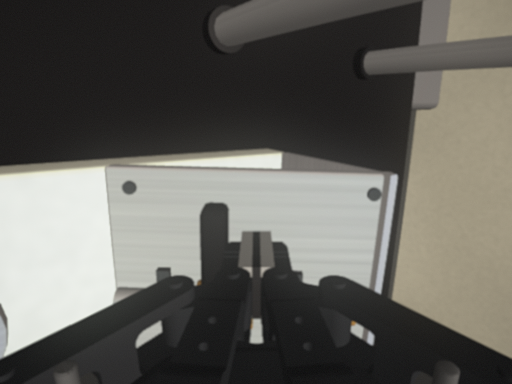

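The lever is now nearly crosswise, at px column 214, with the fingertips right beside it. I'll push further down-slope until the stop shows in the force.

{"op": "send_rows", "data": {"plan": [[[-0.16, 0, -0.12], [0, 0, 0], 1], [[-0.16, 0, -0.12], [0, 0, 0], 1], [[0, 0, 0], [0, 0, 0], 1]]}}

```text
clock: 5.88
eef_pos: [0.625, 0.1556, 0.1147]
ee_rot: [144.6, -0.1, 90.0]
wrist_force: [11.5, -0.5, 4.6]
grip_width: -0.003
finger_force: 5.2
```

Force jumped to 12 N, so the lever is on its stop. Retreating.

{"op": "send_rows", "data": {"plan": [[[0.9, 0, 0.6], [0, 0, 0], 1], [[-1.7, 0, 2.5], [0, 0, 0], 1], [[-1.7, 0, 2.5], [0, 0, 0], 1], [[-1.7, 0, 2.5], [0, 0, 0], 0], [[-2.0, -1.0, 0.5], [0, 0.1222, 0], 0], [[-2.0, -1.0, 0.5], [0, 0.1222, 0], 0], [[-2.0, -1.0, 0], [0, 0.1222, 0], 0], [[-2.0, -1.0, 0], [0, 0.1222, 0], 0], [[-2.0, -0.75, 0], [0, 0.1222, 0], 0], [[0, 0, 0], [0, 0, 0], 0], [[0, 0, 0], [0, 0, 0], 0]]}}

```text
clock: 7.25
eef_pos: [0.4811, 0.1081, 0.2022]
ee_rot: [179.9, -0.0, 90.0]
wrist_force: [-0.1, 0.3, -0.8]
grip_width: 0.996
finger_force: 0.0
```

Run:
```python
from h import *
s=arm.observe();print(s['eef_pos'],s['ee_rot'],s['grip_width'])
for c in ['wrist','side','scene']:
    f=arm.grab_frame(c); cv2.imwrite(f'pics/{c}3.png',f['image'][:,:,::-1])
    for n in ['pivot_a','tip_a','seat_a','funnel']:
        print(c,n,[(np.round(d['xyz'],4).tolist(),round(d['confidence'],2)) for d in arm.place_of(c,n)[:3]])
```

```text
[0.4811429  0.10807816 0.20220921] [ 1.79919721e+02 -5.93540936e-03  9.00085080e+01] 0.9964039862783629
wrist pivot_a [([0.6063, 0.1038, 0.1071], 0.63)]
wrist tip_a [([0.6101, 0.1746, 0.1099], 0.94), ([0.5246, -0.1271, 0.002], 0.72)]
wrist seat_a []
wrist funnel [([0.4805, 0.1141, 0.0393], 0.7)]
side pivot_a [([0.6037, 0.1077, 0.1006], 0.77), ([0.5878, -0.1295, 0.1076], 0.73)]
side tip_a [([0.6073, 0.1746, 0.1044], 0.63)]
side seat_a [([0.48, 0.1076, 0.0395], 0.81), ([0.4653, -0.1223, 0.0358], 0.74)]
side funnel [([0.4812, 0.1097, 0.0397], 0.9)]
scene pivot_a [([0.6078, 0.1077, 0.1072], 0.94), ([0.5865, -0.135, 0.1082], 0.56)]
scene tip_a [([0.6132, 0.1786, 0.1088], 0.6), ([0.3638, 0.3559, 0.0027], 0.58)]
scene seat_a [([0.4644, -0.1161, 0.0406], 0.96), ([0.4815, 0.1104, 0.0408], 0.81)]
scene funnel [([0.4826, 0.1122, 0.0367], 0.65)]
```

View pics/wrist3.png

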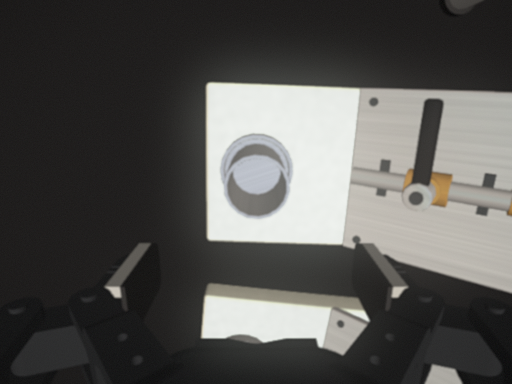

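Lever A is square to its line: pivot px (418,197), tip (433,100), pipe tilt matching. It's shut. Now I'll measure the funnel rim, centred near px (257,186), from the wrist depth.

```bash
cat >> h.py <<'E'
from scipy.spatial.transform import Rotation as Ro
def wcloud():
    s=arm.observe(); f=arm.grab_frame('wrist'); z=f['z_map']; v,u=np.mgrid[:384,:512]
    K=np.array([[f['fx'],0,f['cx']],[0,f['fy'],f['cy']],[0,0,1]])
    p=cv2.undistortPoints(np.dstack([u,v]).reshape(-1,1,2).astype(float),K,np.array([f['k1'],0,0,0,0.])).reshape(384,512,2)
    c=np.dstack([p*z[...,None],z,np.ones_like(z)])@np.array(f['mount']).T
    X=c[...,:3]@Ro.from_euler('xyz',s['ee_rot'],degrees=True).as_matrix().T+s['eef_pos']
    X[z==0]=np.nan
    return f,X
E
python3 - <<'E'
from h import *
f,X=wcloud()
m=(abs(X[...,2]-.103)<.004)&(np.hypot(X[...,0]-.481,X[...,1]-.11)<.04)
p=X[m]; print(len(p),p.min(0),p.max(0),(p.min(0)+p.max(0))/2)
(c,r)=cv2.minEnclosingCircle(p[:,:2].astype(np.float32)); print(c,r)
m=(abs(X[...,2]-.03)<.003)&(X[...,1]>.0)
q=X[m];print(cv2.minAreaRect((q[:,:2]*1000).astype(np.float32)),q.min(0),q.max(0))
E
```

```text
859 [0.45579338 0.0868768  0.09902541] [0.50634384 0.13725218 0.10540133] [0.48106861 0.11206449 0.10221337]
(0.480948805809021, 0.11178480833768845) 0.026005813851952553
((554.8934936523438, 149.598388671875), (240.14443969726562, 242.55657958984375), 87.67766571044922) [0.43021041 0.02865451 0.02700687] [0.68091043 0.26524658 0.03298926]
```

{"op": "send_rows", "data": {"plan": [[[0, 0.3, -3.6], [0, 0, 0], 0], [[0, 0, -3.6], [0, 0, 0], 0], [[0, 0, -3.6], [0, 0, 0], 0], [[0, 0, -3.4], [0, 0, 0], 0], [[0, 0, 0], [0, 0, 0], 0.2], [[0, 0, 0], [0, 0, 0], 0.3], [[0, 0, 0], [0, 0, 0], 0.4], [[0, 0, 0], [0, 0, 0], 0.5], [[0, 0, 0], [0, 0, 0], 0.6], [[0, 0, 0], [0, 0, 0], 0.7], [[0, 0, 0], [0, 0, 0], 0.7]], "squeeze": 30}}

```text
clock: 9.43
eef_pos: [0.4817, 0.111, 0.0626]
ee_rot: [179.8, -0.0, 90.0]
wrist_force: [0.2, 0.5, 7.0]
grip_width: 0.585
finger_force: 31.8
```

Funnel gripped at 50 mm. Lifting it and carrying it a little past seat B for a look.

{"op": "send_rows", "data": {"plan": [[[0, 0, 0.5], [0, 0, 0], 0.75], [[0, 0, 1.5], [0, 0, 0], 0.75], [[0, 0, 2.5], [0, 0, 0], 0.75], [[0, 0, 2.5], [0, 0, 0], 0.75], [[0, 0, 2.0], [0, 0, 0], 0.75], [[-0.2, -2.0, 0], [0, 0, 0], 0.75], [[-0.2, -3.1, 0], [0, 0, 0], 0.75], [[-0.3, -4.0, 0], [0, 0, 0], 0.75], [[-0.3, -4.0, 0], [0, 0, 0], 0.75], [[-0.3, -4.0, 0], [0, 0, 0], 0.75], [[-0.2, -4.0, 0], [0, 0, 0], 0.75], [[-0.2, -3.0, 0], [0, 0, 0], 0.75], [[0, -2.0, 0], [0, 0, 0], 0.75], [[0, -1.0, 0], [0, 0, 0], 0.75], [[0, 0, 0], [0, 0, 0], 0.75], [[0, 0, 0], [0, 0, 0], 0.75]], "squeeze": 40}}

```text
clock: 11.42
eef_pos: [0.4638, -0.1596, 0.1509]
ee_rot: [-180.0, -0.0, 90.0]
wrist_force: [0.5, -0.0, -2.3]
grip_width: 0.591
finger_force: 42.2
```

Run:
```python
from h import *
f,X=wcloud(); cv2.imwrite('pics/wrist4.png',f['image'][:,:,::-1])
np.save('X4.npy',X)
for n in ['pivot_b','tip_b','seat_b','funnel']:
    print(n,[(np.round(d['xyz'],4).tolist(),round(d['confidence'],2)) for d in arm.place_of('wrist',n)[:3]])
m=(abs(X[...,2]-.042)<.0025)&(np.hypot(X[...,0]-.4645,X[...,1]+.119)<.05)
p=X[m]; print(len(p),p.min(0),p.max(0)); print(cv2.minEnclosingCircle(p[:,:2].astype(np.float32)))
m=(abs(X[...,2]-.03)<.003)
q=X[m];print(len(q),q.min(0),q.max(0))
```

```text
pivot_b [([0.59, -0.1289, 0.1069], 0.88)]
tip_b [([0.5977, -0.0612, 0.1131], 0.62)]
seat_b [([0.4615, -0.1177, 0.0395], 0.72)]
funnel [([0.4662, -0.1565, 0.1319], 0.8), ([0.393, -0.3535, -0.002], 0.5)]
1501 [ 0.42913244 -0.15235638  0.03950256] [ 0.49770834 -0.08287099  0.04433891]
((0.4632844030857086, -0.11776197701692581), 0.035078682005405426)
25873 [ 0.40567885 -0.20803491  0.02700128] [ 0.56972343 -0.03320003  0.03299976]
```

View pics/wrist4.png

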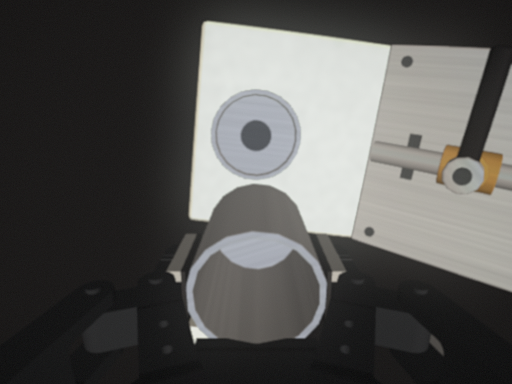

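Held funnel rim is at px (257,290). Seat B at (256,135) is clear and its measured radius of 35 mm fits the given sizes. Checking where the funnel sits in the grip.

Run:
```python
from h import *
X=np.load('X4.npy')
m=(X[...,2]>.17)&(X[...,2]<.21)&(np.hypot(X[...,0]-.4638,X[...,1]+.159)<.032)
p=X[m]; zt=np.percentile(p[:,2],98);print(len(p),zt)
q=p[p[:,2]>zt-.003]; print(q.min(0),q.max(0),cv2.minEnclosingCircle(q[:,:2].astype(np.float32)))
```

```text
11131 0.2072739716635918
[ 0.43402564 -0.14819812  0.20428225] [ 0.49365918 -0.14612445  0.20999563] ((0.4638589918613434, -0.1474495828151703), 0.029900427907705307)
```

Run:
```python
from h import *
X=np.load('X4.npy'); v,u=np.mgrid[:384,:512]
m=(abs(X[...,2]-.1915)<.003)&(abs(u-257)<72)&(v>225)&(v<338)
p=X[m]; print(len(p),p.min(0),p.max(0))
A=np.c_[2*p[:,:2],np.ones(len(p))];s=np.linalg.lstsq(A,(p[:,:2]**2).sum(1),rcond=None)[0];print(s[:2],np.sqrt(s[2]+s[:2]@s[:2]))
```

```text
3278 [ 0.43794771 -0.17875979  0.18850374] [ 0.49015421 -0.13236229  0.1933576 ]
[ 0.46374886 -0.15789835] 0.024144516597348724
```

{"op": "send_rows", "data": {"plan": [[[0, 1.2, 0], [0, 0, 0], 0.75], [[-0.05, 1.6, 0], [0, 0, 0], 0.75], [[0, 1.2, 0], [0, 0, 0], 0.75], [[0, 0, -2.0], [0, 0, 0], 0.75], [[0, 0, -2.5], [0, 0, 0], 0.75], [[0, 0, -1.8], [0, 0, 0], 0.75], [[0, 0, -0.8], [0, 0, 0], 0.75], [[0, 0, 0], [0, 0, 0], 0.75], [[0, 0, 0], [0, 0, 0], 0.75]]}}

```text
clock: 12.8
eef_pos: [0.4637, -0.1203, 0.0805]
ee_rot: [179.9, 0.0, 90.0]
wrist_force: [0.8, -0.2, -1.8]
grip_width: 0.587
finger_force: 42.2
```

{"op": "send_rows", "data": {"plan": [[[0, 0.1, -0.4], [0, 0, 0], 0.75], [[0, 0, -0.4], [0, 0, 0], 0.75], [[0, 0, -0.3], [0, 0, 0], 0.75], [[0, 0, -0.3], [0, 0, 0], 0.75], [[0, 0, -0.2], [0, 0, 0], 0.75], [[0, 0, -0.15], [0, 0, 0], 0.75], [[0, 0, 0], [0, 0, 0], 0.75], [[0, 0, 0], [0, 0, 0], 0.75]]}}

```text
clock: 13.8
eef_pos: [0.4633, -0.1192, 0.0626]
ee_rot: [180.0, 0.0, 90.0]
wrist_force: [-3.4, 1.1, 5.2]
grip_width: 0.587
finger_force: 42.7
```

Contact at exactly the grasp height, so the funnel is on the floor of the seat. Releasing, rising, and checking.

{"op": "send_rows", "data": {"plan": [[[0, 0, 0], [0, 0, 0], 0.35], [[0, 0, 0], [0, 0, 0], 0.25], [[0, 0, 0], [0, 0, 0], 0.1], [[0, 0, 0], [0, 0, 0], 0], [[0, 0, 0], [0, 0, 0], 0], [[0, 0, 2], [0, 0, 0], 0], [[0, 0, 4], [0, 0, 0], 0], [[0, 0, 4], [0, 0, 0], 0], [[0, 0, 4], [0, 0, 0], 0], [[0, 0, 0], [0, 0, 0], 0]]}}

```text
clock: 15.05
eef_pos: [0.4645, -0.1195, 0.2053]
ee_rot: [179.7, 0.1, 90.0]
wrist_force: [0.5, 0.3, -0.3]
grip_width: 1.002
finger_force: 0.0
```

Run:
```python
from h import *
s=arm.observe();print(s['eef_pos'])
f,X=wcloud(); cv2.imwrite('pics/wrist5.png',f['image'][:,:,::-1])
for n in ['pivot_b','tip_b','seat_b','funnel']:
    print(n,[(np.round(d['xyz'],4).tolist(),round(d['confidence'],2)) for d in arm.place_of('wrist',n)[:3]])
m=(abs(X[...,2]-.103)<.004)&(np.hypot(X[...,0]-.463,X[...,1]+.118)<.04)
p=X[m]; print(len(p),p.min(0),p.max(0)); print(cv2.minEnclosingCircle(p[:,:2].astype(np.float32)))
```

```text
[ 0.46451483 -0.11951173  0.20529733]
pivot_b [([0.5941, -0.1309, 0.1065], 0.6)]
tip_b [([0.5971, -0.0619, 0.1079], 0.78), ([0.3943, -0.3546, -0.0008], 0.55)]
seat_b []
funnel [([0.4647, -0.1163, 0.0403], 0.7)]
838 [ 0.43747575 -0.14407336  0.09907139] [ 0.48860298 -0.09295851  0.10532471]
((0.46282005310058594, -0.118672214448452), 0.0259686391800642)
```

View pics/wrist5.png

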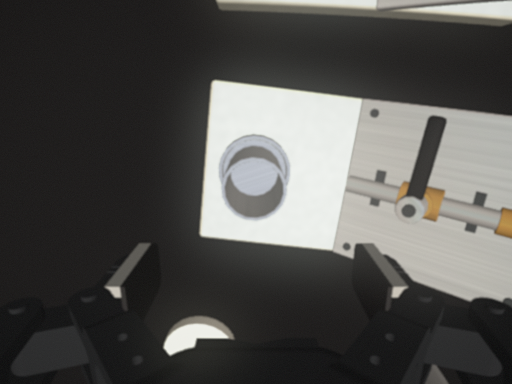

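The funnel stands upright in seat B: rim at z 0.103, centred within about 1 mm. Lever B is still shut, pivot px (410,208), tip (436,120). Now the arc to open it.

Run:
```python
from arc import *
np.set_printoptions(precision=2,suppress=True)
a=arc([.588,-.1325,.107],-.12,[(0,12)]+[(p,0) for p in np.linspace(0,1.571,15)],-1,off=-6)
n=np.array([-.57,.07,.819])
h=a[0]+7*n
print('hover',h,'from',h-arm.observe()['eef_pos']*100,a[0],a[-1]);print(np.diff(a,axis=0))
```

```text
hover [53.11 -7.52 14.08] from [ 6.82  4.39 -6.02] [57.1  -8.01  8.34] [ 63.41 -12.09  13.08]
[[ 0.98 -0.12  0.69]
 [ 0.4   0.16  0.26]
 [ 0.43  0.12  0.29]
 [ 0.45  0.06  0.31]
 [ 0.47 -0.01  0.33]
 [ 0.48 -0.08  0.34]
 [ 0.48 -0.16  0.35]
 [ 0.47 -0.24  0.35]
 [ 0.45 -0.33  0.34]
 [ 0.42 -0.41  0.33]
 [ 0.38 -0.49  0.31]
 [ 0.33 -0.56  0.27]
 [ 0.26 -0.63  0.24]
 [ 0.19 -0.68  0.19]
 [ 0.11 -0.72  0.14]]
```

{"op": "send_rows", "data": {"plan": [[[2.04, 1.06, -1.0], [-0.013, -0.108, 0], 1], [[2.04, 1.06, -1.6], [-0.013, -0.108, 0], 1], [[2.04, 1.06, -2.0], [-0.013, -0.108, 0], 1], [[2.03, 1.07, -2.0], [-0.013, -0.108, 0], 1], [[0, 0, 0], [0, 0, 0], 1], [[0, 0, 0], [0, 0, 0], 1]]}}

```text
clock: 16.05
eef_pos: [0.5447, -0.0769, 0.1372]
ee_rot: [155.3, 2.9, 89.4]
wrist_force: [-0.0, -0.4, -0.5]
grip_width: -0.001
finger_force: 0.0
```

Run:
```python
from h import *
s=arm.observe();print(s['eef_pos'],s['ee_rot'],s['grip_width'])
f=arm.grab_frame('side'); cv2.imwrite('pics/side6.png',cv2.resize(f['image'][100:290,160:420,::-1],None,fx=3,fy=3))
```

```text
[ 0.54474387 -0.07691958  0.13721672] [155.29109079   2.8925212   89.37683138] -0.0007440684662884381
```

View pics/side6.png

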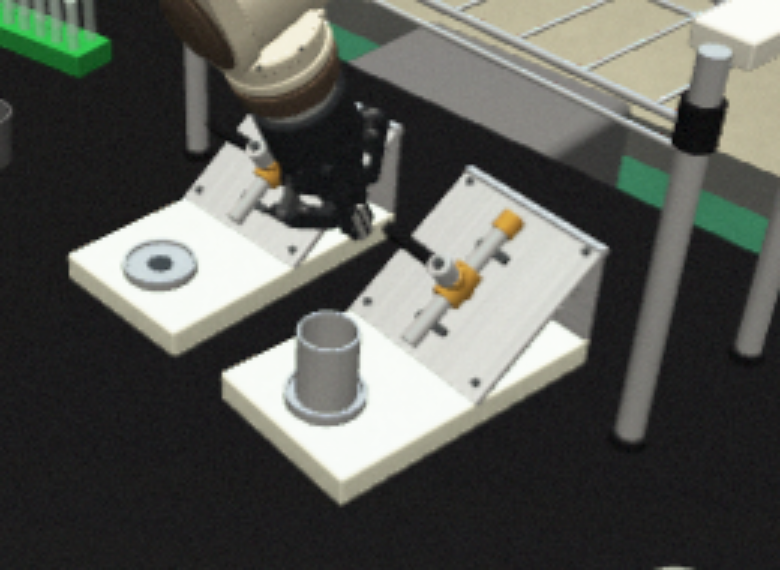

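Funnel stands well in seat B. The fingertips at crop px (358,222) are just left and down-slope of lever B's tip at (395,235), and the gripper clears the funnel. Descending.

{"op": "send_rows", "data": {"plan": [[[0.9, -0.1, -1.7], [0, 0, 0], 1], [[0.9, -0.1, -1.7], [0, 0, 0], 1], [[0.8, -0.1, -1.5], [0, 0, 0], 1], [[0, 0, 0], [0, 0, 0], 1]]}}

```text
clock: 16.6
eef_pos: [0.5707, -0.08, 0.0862]
ee_rot: [155.4, 2.9, 89.4]
wrist_force: [-1.3, -0.1, 0.4]
grip_width: 0.003
finger_force: 0.0
```

{"op": "send_rows", "data": {"plan": [[[0.98, -0.12, 0.5], [-0.0015, -0.0125, 0], 1], [[0.4, 0.16, 0.26], [-0.0015, -0.0125, 0], 1], [[0.43, 0.12, 0.29], [-0.0015, -0.0125, 0], 1], [[0.45, 0.06, 0.31], [-0.0015, -0.0125, 0], 1], [[0.47, -0.01, 0.33], [-0.0015, -0.0125, 0], 1], [[0.48, -0.08, 0.34], [-0.0015, -0.0125, 0], 1], [[0.48, -0.16, 0.35], [-0.0015, -0.0125, 0], 1], [[0.47, -0.24, 0.35], [-0.0015, -0.0125, 0], 1], [[0.45, -0.33, 0.34], [-0.0015, -0.0125, 0], 1], [[0.42, -0.41, 0.33], [-0.0015, -0.0125, 0], 1], [[0.38, -0.49, 0.31], [-0.0015, -0.0125, 0], 1], [[0.33, -0.56, 0.27], [-0.0015, -0.0125, 0], 1], [[0.26, -0.63, 0.24], [-0.0015, -0.0125, 0], 1], [[0.19, -0.68, 0.19], [-0.0015, -0.0125, 0], 1], [[0.11, -0.72, 0.14], [0, 0, 0], 1], [[0, 0, 0], [0, 0, 0], 1]]}}

```text
clock: 18.6
eef_pos: [0.6337, -0.1206, 0.1327]
ee_rot: [145.2, 3.9, 88.8]
wrist_force: [-2.3, 4.3, -1.3]
grip_width: 0.003
finger_force: 2.2
```

{"op": "send_rows", "data": {"plan": [[[0, -0.2, 0], [0, 0, 0], 1], [[0, -0.2, 0], [0, 0, 0], 1], [[0, 0, 0], [0, 0, 0], 1]]}}

```text
clock: 18.98
eef_pos: [0.6338, -0.1214, 0.1326]
ee_rot: [145.2, 3.6, 89.1]
wrist_force: [-6.2, 20.0, 1.8]
grip_width: 0.0
finger_force: 9.7
```

The stop is firm at 20 N, so lever B is open. Retreating and checking.

{"op": "send_rows", "data": {"plan": [[[0.1, 1.0, 0], [0, 0, 0], 1], [[-0.3, 0.8, 0.5], [0, 0, 0], 1], [[-1.7, 0, 2.5], [0, 0, 0], 1], [[-1.7, 0, 2.5], [0, 0, 0], 1], [[-1.7, 0, 2.5], [0, 0, 0], 1], [[-2.0, 0, 1.0], [0, 0, 0], 1], [[-2.0, 0, 0], [0, 0, 0], 1], [[0, 0, 0], [0, 0, 0], 1], [[0, 0, 0], [0, 0, 0], 1]]}}

```text
clock: 20.1
eef_pos: [0.5413, -0.1068, 0.2232]
ee_rot: [145.1, 4.0, 88.7]
wrist_force: [-0.0, -0.6, -0.8]
grip_width: 0.001
finger_force: 0.0
```

Run:
```python
from h import *
s=arm.observe();print(s['eef_pos'],s['wrist_force'])
for c in ['wrist','side']:
    f=arm.grab_frame(c); cv2.imwrite(f'pics/{c}7.png',f['image'][:,:,::-1])
    for n in ['pivot_b','tip_b','funnel']:
        print(c,n,[(np.round(d['xyz'],4).tolist(),round(d['confidence'],2)) for d in arm.place_of(c,n)[:3]])
a=cv2.imread('pics/wrist7.png');b=cv2.imread('pics/side7.png')[90:290,150:420]
cv2.imwrite('pics/both7.png',np.hstack([cv2.resize(a,(400,300)),cv2.resize(b,(400,300))]))
```

```text
[ 0.54125044 -0.10679383  0.22316429] [-0.04064032 -0.55166173 -0.83037467]
wrist pivot_b [([0.5891, -0.128, 0.105], 0.77)]
wrist tip_b [([0.6431, -0.1405, 0.1499], 0.71)]
wrist funnel [([0.4638, -0.1146, 0.0395], 0.57)]
side pivot_b [([0.6033, 0.1054, 0.1011], 0.62), ([0.5875, -0.1321, 0.1065], 0.56)]
side tip_b [([0.6089, 0.1769, 0.1093], 0.56)]
side funnel [([0.4618, -0.1218, 0.0396], 0.56)]
```

View pics/both7.png

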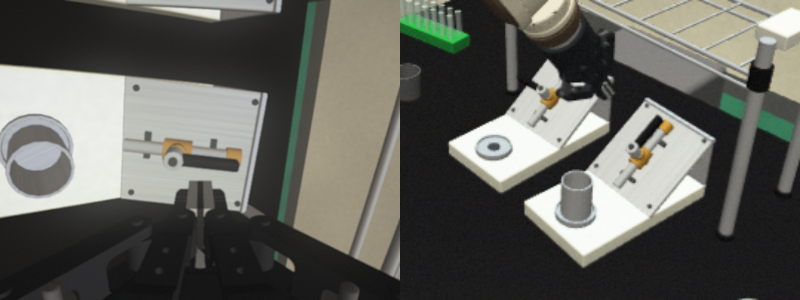

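The left half shows lever B in line with its pipe, pivot px (175,156) to tip (238,165). The right half shows the funnel home in seat B and seat A empty. The robot is clear of everything, so I'm handing in.

```bash
python3 -c "
from cell import arm
print(arm.job_done())"
```

```text
the job is handed in; nothing more can be done
None
```

The changeover is done and handed in at about 20 s on the robot clock: station A's stopcock is shut, the funnel stands released in station B's seat about 1 mm off centre, and station B's stopcock is fully open. The hand-in returned no verdict.

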